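Empty the rivet tray through its end gate

ROBOT

A 6-joint arm with a two-finger parallel gripper is mounted at the origin on the work surface. World frame = base frame: x ahead of the robot, y to its left, z up, the work surface at z = 0. Lengths are in m, angles in degrees, forces in N, time in s.
With the tool pointing down it reaches from about 0.35 to 0.875 m from the base axis. Payload 15.5 kg.
Tool frame: the origin (TCP) lies at the very end of the fingers, on their centre line; the grasp point (between the pads) lies r.grip_depth behind it (r.grip_depth is the distance from the TCP to the grasp point, in m); z points along the fingers, y is the line along which they close (so a half turn about z gives the same grasp; the last joint's range is limited). The gripper opens to 85 mm and grips with 20 to 120 N. Pads are 22 mm wide; open, the fingers measure 114 mm over their backs; the gripper's body (76 mm by 85 mm) begins 54 mm behind the grasp point. The pads swing forward as they close: fully open they stand 13 mm farther back than shut.
Start: joints at [63.856, 28.281, 77.091, -0, 74.628, -5.472], TCP at [0.221, 0.585, 0.231] pointing down, gripper open.
Joint ranges: [-166.48, 166.48], [-47.26, 123.95], [12.59, 153.08], [-70.14, 250.14], [6.76, 159.57], [-176.63, 176.63]. Speed limits (degrees/s): [108.29, 108.29, 147.25, 172.46, 172.46, 172.46].

INTERFACE

Orientations are given as a 3x3 rotation matrix whose columns are the frame's x, y, z axes.
In Python, from station import r gives the robot as it stands.
- The arm moves only by the tool servo_tool, never from a script. Its argument "motion" is a list of rows, each a list of 3 entries, a list of its own where there are three numbers: the shift along the tool's x, y, z in m, then the turn about the tool's z in degrees, then the opening, from 0 (shut) to 1 (fully open). A call has 1 to 8 rows; each row shifts and turns the commanded pose from where the row before left it, along the tool's axes as they then stand; what a row does not reach is not made up. A row lasts 1/12 s, in which the tool goes at most 41.7 mm and 7.16 degrees, less where a joint would pass 70% of its speed; a pose out of reach is approached as far as the arm can. A call is refused whole if a number of a shift passes 0.0417 or a number of a turn 7.16, either way. A call with a gripper value outside its range is refused whole. The fingers move at their own pace and stop on an object; the grip force is fixed at half the most. Time passes only in rows, so rows that do not move let the fingers close. It gives the time, the measured TCP pose, the force, the opening and the grip force at its end, in the units of the state.
- r.observe(): the state, without advancing time (a new reading comes with each control period).
- r.snapshot(name): name is "side" or "top" or "wrist"; returns (picture, depth): 480x640x3 uint8, red, green, blue; 480x640 float32, m along the optical axis (not along the pixel's ray), 0 where there is no reading.
- r.camera_info(name): a dict with "K" (3x3 intrinsics, pixels), "world_to_cam" (4x4, takes a point from world to camera coordinates). Camera axes: x right, y up, looking along -z (the intrinsics and any distortion apply to the point x, -y, -z); pixel columns grow to the right and rows downward; lengths in m; the calibration is good to about 2 mm. A picture is of the moment at which its call begins: read the wrist's pose just before it. camera_info takes no time and is no camera call; for the wrist camera it gives the pose at the moment of the call.
- r.finish_job(): hands the job in; it is judged then, once.
Trained networks look in the newest picture that a camera, given by its name, has taken for a name from the list of things; names that differ only in an ending like _2 or _b are one class to them, and where a whole thing is asked for, a point or a joint stands for the part that bears it (a point fixed in the world has none). Each returns a list of dicts, best first, with "score" (0 to 1); they miss things now and then, are a little off and sometimes report something else, mostly with a low value. They report only what shows in the picture. A call takes as long as a camera call.
- r.spot_in(camera, query): "point" ([x, y, z] in m, in the coordinates of the camera as it stood for that picture, good to about 4 mm: the middle of the surface that is visible of it).
- r.regions_of(camera, query): "region" (480x640 bool, what is visible of it).
The state is a dict: "time": time; "qpos": joint angles; "joint_velocities": joint speeds; "tau": joint torques, N m; "tcp_pos": TCP position; "orientation": TCP orientation; "wrist_force": force on the tool from outside, world axes, zero at the start; "wrist_torque": the same for the moment, N m; "gripper_width": opening from 0.0 (shut) to 1.0 (fully open); "gripper_force": force on a finger pad.
Only numpy, scipy, OpenCV 4.12 (cv2) and the standard library are available. Lean on these libraries where they do the work, as an engineer would, in place of code of your own. Each camera call takes 0.05 s, during which the arm holds its last target. There are 200 camera calls.

TASK

Lower the rivet tray's hinged end gate all the way down, then raise the tray's handle to tip it so that all five rivets slide out over the gate into the catch bin. Bring the tray back down level on its rest, leave the gate down and let go; do not tip the tray before the gate is down, and leave the rivet sets, bucking bar and tongs where they are.

Things in the scene. Friction and masses are not known exactly. Their poses are not given: they have to be found in the camera images.
- tray (a joint): the tilting of the tray on its stand: 0 = level on its rest, grows as the handle end rises, stop at 0.95 rad. The pivot is stiff (about 0.8 N m of friction), so the tray stays at whatever tilt it is left; at the handle it takes some 5 to 9 N to raise it and 1 to 5 N to push it down.
- tray_in (a point): centre of the top of the tray's floor. Open-topped stamped steel tray, floor 190 mm long (along this point's y) and 110 mm wide inside (along x); side and handle-end walls 4 mm thick stand 40 mm above the floor. The gate closes the +y end, the handle is at the -y end; z is normal to the floor and tilts with the tray. When level the floor is 125 mm above the bench.
- tray_handle (a point): middle of the straight round bar of the tray's handle, 10 mm thick, parallel to the pivot axis, 90 mm long between its two arms, 55 mm beyond the tray's end wall, 160 mm above the bench when the tray is level (5 mm below the tray's rim). Axes as tray_in. The bar turns between gripping fingers as the tray tilts.
- pivot (a point): middle of the tray's pivot axis, fixed on the stand, 115 mm above the bench. Its x is the (level) pivot axis, its y points horizontally from the handle end to the gate end and the catch bin, z up. With the tray level the handle bar lies 235 mm from here along -y and 45 mm up, and circles this axis as the tray tilts. The brass clamp with the round black knob at the foot of the stand only holds the stand to the bench: leave it.
- gate (a joint): the end gate's hinge: 0 = shut (upright), grows as its top swings outward and down, 1.57 rad = fully lowered at its stop, in line with the tray's floor. Starts between 0 and 0.15. The stiff hinge (about 0.08 N m) holds it wherever it is left; 1.5 to 3 N at the tab moves it.
- gate_hinge (a point): middle of the gate's hinge line, at the foot of the gate's inner face, 2 mm below the floor's top and 1 mm past its end. Its x is the hinge line, its z runs up the gate plate (towards the tab), its -y side is the inner face; turns with the gate. The gate is a steel plate 108 mm wide, 4 mm thick, that reaches 42 mm from the hinge; a tab 40 mm wide in its middle goes on to 67 mm.
- gate_tab (a point): centre of the gate's tab (40 mm wide, 4 mm thick, standing 25 mm above the plate's edge and the tray's rim when shut), 54 mm from the hinge line. Turns with the gate.
- bin_in (a point): centre of the inside floor (6 mm above the bench) of the bare sheet-metal catch bin fixed to the stand under the gate end: inside 170 mm along this point's x, 196 mm along y; side walls 60 mm high, wall nearest the tray 45 mm, far (+y) wall 95 mm above the bench.
- rivet1: dark steel rivet, one of five alike: flat round head 24 mm across and 8 mm thick, shank 12 mm across and 26 mm long; about 50 g. Origin: centre of the head's flat end face; z runs along the shank. At the start all five stand on their heads on the tray's floor, at least 55 mm from the gate.
- rivet2: dark steel rivet, one of five alike: flat round head 24 mm across and 8 mm thick, shank 12 mm across and 26 mm long; about 50 g. Origin: centre of the head's flat end face; z runs along the shank. At the start all five stand on their heads on the tray's floor, at least 55 mm from the gate.
- rivet3: dark steel rivet, one of five alike: flat round head 24 mm across and 8 mm thick, shank 12 mm across and 26 mm long; about 50 g. Origin: centre of the head's flat end face; z runs along the shank. At the start all five stand on their heads on the tray's floor, at least 55 mm from the gate.
- rivet4: dark steel rivet, one of five alike: flat round head 24 mm across and 8 mm thick, shank 12 mm across and 26 mm long; about 50 g. Origin: centre of the head's flat end face; z runs along the shank. At the start all five stand on their heads on the tray's floor, at least 55 mm from the gate.
- rivet5: dark steel rivet, one of five alike: flat round head 24 mm across and 8 mm thick, shank 12 mm across and 26 mm long; about 50 g. Origin: centre of the head's flat end face; z runs along the shank. At the start all five stand on their heads on the tray's floor, at least 55 mm from the gate.
- rivet_set1: bystander: chrome rivet set, a stepped round punch standing on its 30 mm foot, 64 mm high. Origin under its centre.
- rivet_set2: bystander: a second chrome rivet set, same as the first.
- bucking_bar: bystander: heavy iron bucking bar, 45 x 110 x 60 mm, lying on the bench. Origin under its centre.
- tongs: bystander: cream-painted rivet tongs, 300 mm long, lying on the bench. Origin under the joint.

How it is judged (in metres and radians):
On the way, in this order (a step that is already met when the one before it is completed fails the run):
1. the gate is lowered (past 1.3 rad) while the tray is level (below 0.15 rad) and all five rivets still lie in it (value of joint gate above 1.3 rad and value of joint tray below 0.15 rad and y of rivet1 in the frame of tray_in between -0.095 and 0.095 m and z of rivet1 in the frame of tray_in between -0.01 and 0.04 m and y of rivet2 in the frame of tray_in between -0.095 and 0.095 m and z of rivet2 in the frame of tray_in between -0.01 and 0.04 m and y of rivet3 in the frame of tray_in between -0.095 and 0.095 m and z of rivet3 in the frame of tray_in between -0.01 and 0.04 m and y of rivet4 in the frame of tray_in between -0.095 and 0.095 m and z of rivet4 in the frame of tray_in between -0.01 and 0.04 m and y of rivet5 in the frame of tray_in between -0.095 and 0.095 m and z of rivet5 in the frame of tray_in between -0.01 and 0.04 m), for 0.2 s.
2. with the gate down and the tray tipped (past 0.35 rad), all five rivets are in the catch bin (value of joint gate above 1.3 rad and value of joint tray above 0.35 rad and x of rivet1 in the frame of bin_in between -0.085 and 0.085 m and y of rivet1 in the frame of bin_in between -0.098 and 0.098 m and z of each of rivet1, rivet2, rivet3, rivet4, rivet5 in the frame of bin_in below 0.05 m and x of rivet2 in the frame of bin_in between -0.085 and 0.085 m and y of rivet2 in the frame of bin_in between -0.098 and 0.098 m and x of rivet3 in the frame of bin_in between -0.085 and 0.085 m and y of rivet3 in the frame of bin_in between -0.098 and 0.098 m and x of rivet4 in the frame of bin_in between -0.085 and 0.085 m and y of rivet4 in the frame of bin_in between -0.098 and 0.098 m and x of rivet5 in the frame of bin_in between -0.085 and 0.085 m and y of rivet5 in the frame of bin_in between -0.098 and 0.098 m), for 0.2 s.
At the end, for the whole second after the job is handed in: All five rivets lie at rest (under 0.05 m/s) inside the catch bin, below 50 mm over its floor; the tray is back level (below 0.1 rad) and the gate is still down (past 1.3 rad) (x of rivet1 in the frame of bin_in between -0.085 and 0.085 m and y of rivet1 in the frame of bin_in between -0.098 and 0.098 m and z of each of rivet1, rivet2, rivet3, rivet4, rivet5 in the frame of bin_in below 0.05 m and x of rivet2 in the frame of bin_in between -0.085 and 0.085 m and y of rivet2 in the frame of bin_in between -0.098 and 0.098 m and x of rivet3 in the frame of bin_in between -0.085 and 0.085 m and y of rivet3 in the frame of bin_in between -0.098 and 0.098 m and x of rivet4 in the frame of bin_in between -0.085 and 0.085 m and y of rivet4 in the frame of bin_in between -0.098 and 0.098 m and x of rivet5 in the frame of bin_in between -0.085 and 0.085 m and y of rivet5 in the frame of bin_in between -0.098 and 0.098 m and value of joint gate above 1.3 rad and value of joint tray below 0.1 rad and linear speed of each of rivet1, rivet2, rivet3, rivet4, rivet5 below 0.05 m/s); the robot touches nothing.
It fails at once if the tray is tipped (past 0.2 rad) while the gate is not down (below 1.2 rad) (value of joint tray above 0.2 rad and value of joint gate below 1.2 rad).
It fails at once if the chrome rivet set (rivet_set1) is moved more than 30 mm (distance of rivet_set1 from where it was at the start of the episode above 0.03 m).
It fails at once if the chrome rivet set (rivet_set2) is moved more than 30 mm (distance of rivet_set2 from where it was at the start of the episode above 0.03 m).
It fails at once if the iron bucking bar (bucking_bar) is moved more than 30 mm (distance of bucking_bar from where it was at the start of the episode above 0.03 m).
It fails at once if the cream tongs (tongs) is moved more than 30 mm (distance of tongs from where it was at the start of the episode above 0.03 m).
It also fails if it takes over 64 s, if anything falls off the work surface, if the arm or the gripper's body presses on something with over 40 N, if the wrist force passes 120 N, or if a joint passes its speed limit or range.

## Working session

There is one attempt and no reset: what is moved stays moved. The work goes in short steps, Python scripts to look and compute and a tool call to move; the robot and the scene stay as the last step left them, time stands still between calls to the robot, and variables do not carry over. Pictures are saved under pics/ and viewed, at most 10 in all, crops included, and the job is handed in when it is done.

Besides the shell and the picture viewer there is one more tool, called after "Emit:" by a JSON object that holds its "method" and its "body", one argument or row to a line. servo_tool: Moves the arm, as the interface text tells. Its arguments: {"type":"object","properties":{"motion":{"type":"array"}},"required":["motion"]}

```bash
mkdir -p pics; cat > h.py <<'E'
import numpy as np, cv2
from station import r
def w(cam,p):
    return (np.linalg.inv(r.camera_info(cam)["world_to_cam"])@np.r_[p,1])[:3]
def snap(cam,name=None):
    im,d=r.snapshot(cam)
    if name: cv2.imwrite(f"pics/{name}.png",im[:,:,::-1])
    return im,d
def cloud(cam,d,mask=None):
    i=r.camera_info(cam);K=i["K"];v,u=np.nonzero((d>0)&(mask if mask is not None else True))
    z=d[v,u];P=np.c_[(u-K[0,2])/K[0,0]*z,-(v-K[1,2])/K[1,1]*z,-z,np.ones(len(z))]
    return (P@np.linalg.inv(i["world_to_cam"]).T)[:,:3]
E
python3 - <<'E'
from h import *
np.set_printoptions(precision=3,suppress=True)
print(r.grip_depth, r.observe())
ims=[]
for c in ["top","side"]:
    im,d=snap(c);ims.append(im)
    print(c,r.camera_info(c))
    for q in ["tray_handle","gate_tab","tray_in","gate_hinge","bin_in","rivet1","rivet_set1","bucking_bar","tongs"]:
        try: print(q,[(round(x["score"],2),w(c,x["point"])) for x in r.spot_in(c,q)[:6]])
        except Exception as e: print(q,e)
cv2.imwrite("pics/a.png",ims[0][:,:,::-1]);cv2.imwrite("pics/b.png",ims[1][:,:,::-1])
E
```

```text
0.0187 {'time': 0.0, 'qpos': array([63.857, 28.315, 77.129, -0.001, 74.628, -5.473]), 'joint_velocities': array([ 0.022,  0.006, -0.051, -0.031, -0.019,  0.026]), 'tau': array([ -0.001, -88.211, -38.389,  -0.   ,   0.009,   0.   ]), 'tcp_pos': array([0.22 , 0.584, 0.231]), 'orientation': array([[-0.936,  0.353, -0.001],
       [ 0.353,  0.936, -0.001],
       [ 0.   , -0.001, -1.   ]]), 'wrist_force': array([ 0.571, -0.38 ,  1.117]), 'wrist_torque': array([ 0.044,  0.016, -0.026]), 'gripper_force': 0.0, 'gripper_width': 0.9971683332876411}
top {'K': array([[437.299,   0.   , 316.382],
       [  0.   , 437.299, 241.256],
       [  0.   ,   0.   ,   1.   ]]), 'world_to_cam': array([[ 0.132, -0.991, -0.003, -0.16 ],
       [ 0.97 ,  0.129,  0.204, -0.553],
       [-0.202, -0.03 ,  0.979, -1.032],
       [ 0.   ,  0.   ,  0.   ,  1.   ]])}
tray_handle [(0.59, array([0.558, 0.013, 0.123]))]
gate_tab [(0.61, array([0.587, 0.102, 0.153]))]
tray_in [(0.91, array([0.555, 0.016, 0.124]))]
gate_hinge [(0.59, array([0.591, 0.105, 0.152]))]
bin_in [(0.75, array([0.577, 0.09 , 0.048]))]
rivet1 [(0
[... 631 characters left out ...]
   ,  1.   ]])}
tray_handle [(0.72, array([0.55 , 0.021, 0.142]))]
gate_tab [(0.91, array([0.587, 0.105, 0.155]))]
tray_in [(0.81, array([0.557, 0.019, 0.14 ]))]
gate_hinge [(0.8, array([0.587, 0.107, 0.152]))]
bin_in [(0.56, array([ 0.558, -0.012,  0.066]))]
rivet1 [(0.61, array([0.589, 0.011, 0.131])), (0.53, array([0.552, 0.022, 0.139])), (0.44, array([ 0.556, -0.058,  0.152])), (0.28, array([ 0.697, -0.003,  0.03 ]))]
rivet_set1 [(0.82, array([ 0.692, -0.003,  0.032])), (0.74, array([0.549, 0.019, 0.144])), (0.47, array([ 0.538, -0.007,  0.134]))]
bucking_bar [(0.63, array([ 0.646, -0.123,  0.031]))]
tongs [(0.84, array([ 0.346, -0.435,  0.018])), (0.51, array([ 0.559, -0.012,  0.069]))]
```

View pics/a.png

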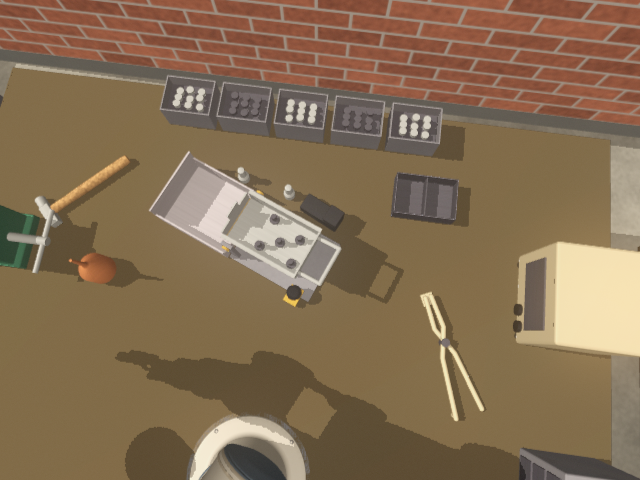

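View pics/b.png

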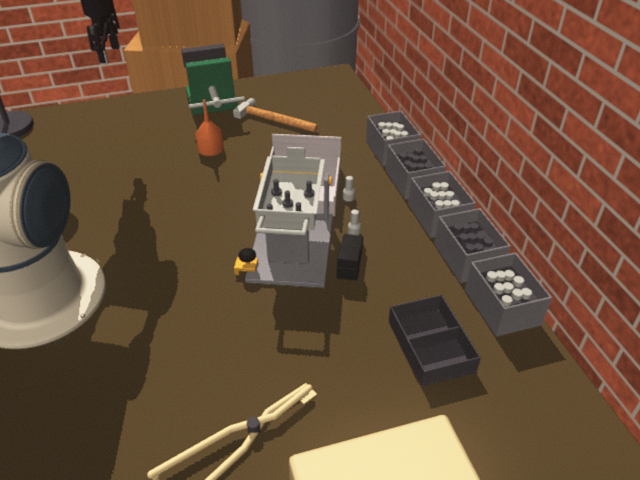

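The top view shows the tray with its gate end at about (240,215) and its handle end at about (338,265). The clamp knob is at (293,293), the rivet sets at (243,174) and (289,191), and the bucking bar at (322,212). The side view agrees: handle bar at (282,225), gate tab at (296,155). I'll fit the tray pose from the depth cloud.

```bash
python3 - <<'E'
from h import *
np.set_printoptions(precision=4,suppress=True)
P=[]
for c in ["top","side"]:
    im,d=snap(c); X=cloud(c,d)
    s=(np.hypot(X[:,0]-.555,X[:,1]-.015)<.21)
    X=X[s]; P.append(X)
    R=X[(X[:,2]>.157)&(X[:,2]<.172)]
    print(c,len(R),cv2.minAreaRect(R[:,:2].astype(np.float32)))
    yaw=None
    # search yaw by sharpness of x' histogram on rim points
    best=max(np.arange(50,90,.25),key=lambda a:(np.histogram(R[:,:2]@[np.sin(np.radians(a)),-np.cos(np.radians(a))],bins=np.arange(-1,1,.002))[0]**2).sum())
    a=np.radians(best);ex=np.array([np.sin(a),-np.cos(a)]);ey=np.array([np.cos(a),np.sin(a)])
    print("yaw y",best)
    for nm,e in(("x",ex),("y",ey)):
        h,b=np.histogram(R[:,:2]@e,bins=np.arange(-1,1,.005)); k=h.nonzero()[0];print(nm,[(round(b[i],3),int(h[i])) for i in k])
    for q in ["gate_tab","tray_handle","gate","tray"]:
        try:
            m=r.regions_of(c,q)
            for mm in m[:1]:
                Y=cloud(c,d,mm["region"]);print(q,mm["score"],len(Y),"mean",Y.mean(0),"top z",np.percentile(Y[:,2],[1,50,99]),"xy'",np.percentile(Y[:,:2]@ex,[1,50,99]),np.percentile(Y[:,:2]@ey,[1,50,99]))
        except Exception as e: print(q,e)
    T=X[X[:,2]>.173]; print("tab pts",len(T),T.mean(0),np.percentile(T[:,:2]@ex,[2,50,98]),np.percentile(T[:,:2]@ey,[2,50,98]),T[:,2].max())
E
```

```text
top 1383 ((0.5424073934555054, -0.010711565613746643), (0.2561115026473999, 0.12828360497951508), 67.9569091796875)
yaw y 67.75
x [(np.float64(0.44), 125), (np.float64(0.445), 187), (np.float64(0.45), 45), (np.float64(0.455), 40), (np.float64(0.46), 57), (np.float64(0.465), 43), (np.float64(0.47), 39), (np.float64(0.475), 28), (np.float64(0.48), 21), (np.float64(0.485), 19), (np.float64(0.49), 20), (np.float64(0.495), 24), (np.float64(0.5), 33), (np.float64(0.505), 20), (np.float64(0.51), 21), (np.float64(0.515), 19), (np.float64(0.52), 23), (np.float64(0.525), 31), (np.float64(0.53), 27), (np.float64(0.535), 27), (np.float64(0.54), 30), (np.float64(0.545), 48), (np.float64(0.55), 58), (np.float64(0.555), 15), (np.float64(0.56), 203), (np.float64(0.565), 176), (np.float64(0.57), 4)]
y [(np.float64(0.065), 57), (np.float64(0.07), 99), (np.float64(0.075), 54), (np.float64(0.08), 20), (np.float64(0.085), 18), (np.float64(0.09), 19), (np.float64(0.095), 16), (np.float64(0.1), 15), (np.float64(0.105), 11), (np.float64(0.11), 10), (np.float64(0.115), 9), (np.float64(0.12), 2), (np.float64(
[... 3578 characters left out ...]
1), (np.float64(0.305), 13), (np.float64(0.31), 112), (np.float64(0.315), 112), (np.float64(0.32), 4)]
gate_tab 0.64 854 mean [0.5898 0.1038 0.1528] top z [0.1256 0.1517 0.1903] xy' [0.4575 0.5098 0.5593] [0.3099 0.3149 0.3202]
tray_handle 0.56 4167 mean [0.5479 0.0123 0.1431] top z [0.1104 0.1412 0.1843] xy' [0.4467 0.505  0.5691] [0.0632 0.2186 0.3191]
gate 0.76 889 mean [0.589  0.1042 0.152 ] top z [0.1237 0.1509 0.1902] xy' [0.4555 0.5093 0.5593] [0.309  0.3149 0.3203]
tray 0.86 4353 mean [0.5489 0.0129 0.1425] top z [0.0608 0.1418 0.1853] xy' [0.4455 0.5056 0.5704] [0.0627 0.219  0.3207]
tab pts 126 [0.5902 0.1045 0.1827] [0.4902 0.5102 0.5281] [0.3116 0.3158 0.3198] 0.19177718459300308
```

Emit:
{"method": "servo_tool", "body": {
  "motion": [
    [[0, 0, 0], 1.3, 0],
    [[-0.034, -0.0225, 0], 0, 0],
    [[-0.034, -0.0225, 0], 0, 0],
    [[-0.034, -0.0225, 0], 0, 0],
    [[-0.034, -0.0225, 0], 0, 0],
    [[-0.034, -0.0225, 0], 0, 0],
    [[-0.034, -0.0225, 0], 0, 0],
    [[-0.034, -0.0225, 0], 0, 0]
  ]
}}

```text
time: 2.17
tcp_pos: [0.3832, 0.348, 0.2315]
orientation: [[-0.927, 0.375, 0.0], [0.375, 0.927, 0.0], [-0.0, 0.0, -1.0]]
wrist_force: [0.6, 0.1, -0.3]
gripper_width: 0.0
gripper_force: 0.0
```

Emit:
{"method": "servo_tool", "body": {
  "motion": [
    [[-0.034, -0.0225, 0], 0, 0],
    [[-0.034, -0.0225, 0], 0, 0],
    [[-0.034, -0.0225, 0], 0, 0],
    [[-0.034, -0.0225, 0], 0, 0],
    [[-0.034, -0.0225, 0], 0, 0],
    [[-0.034, -0.0225, 0], 0, 0],
    [[-0.034, -0.0225, 0], 0, 0],
    [[-0.034, -0.0225, 0], 0, 0]
  ]
}}

```text
time: 2.83
tcp_pos: [0.5682, 0.0789, 0.2315]
orientation: [[-0.927, 0.376, 0.0], [0.376, 0.927, 0.0], [-0.0, 0.0, -1.0]]
wrist_force: [0.5, 0.7, -0.1]
gripper_width: 0.002
gripper_force: 0.0
```

```bash
cat >> h.py <<'E'
np.set_printoptions(precision=4,suppress=True)
A=np.radians(68);EX=np.array([np.sin(A),-np.cos(A)]);EY=np.array([np.cos(A),np.sin(A)])
def st():
    o=r.observe();p=o["tcp_pos"];R=np.array(o["orientation"]);f=o["wrist_force"]
    print("t",o["time"],"x'",p[:2]@EX,"y'",p[:2]@EY,"z",p[2],"yaw",np.degrees(np.arctan2(R[1,1],R[0,1])),"f x'y'z",f[:2]@EX,f[:2]@EY,f[2],"w",o["gripper_width"],o["gripper_force"])
E
python3 -c "from h import *;st()"
```

```text
t 2.8333 x' 0.4972584471527502 y' 0.28604869952373446 z 0.231458913822706 yaw 67.94104278506661 f x'y'z 0.2346063477959734 0.8514231407331566 -0.1081279677796512 w 0.0017063128395371123 0.0
```

Emit:
{"method": "servo_tool", "body": {
  "motion": [
    [[-0.009, -0.003, 0.02], 0, 0],
    [[0, 0, 0.02], 0, 0],
    [[0, 0, 0.013], 0, 0],
    [[0, 0.004, 0], 0, 0],
    [[0, 0.004, 0], 0, 0],
    [[0, 0.004, 0], 0, 0],
    [[0, 0, 0], 0, 0],
    [[0, 0, 0], 0, 0]
  ]
}}

```text
time: 3.5
tcp_pos: [0.5795, 0.0865, 0.1793]
orientation: [[-0.928, 0.373, 0.002], [0.373, 0.928, 0.0], [-0.002, 0.001, -1.0]]
wrist_force: [0.1, -0.2, 0.3]
gripper_width: -0.002
gripper_force: 0.0
```

```bash
python3 -c "
from h import *
st();snap('wrist','c')"
```

```text
t 3.5 x' 0.5049312576808732 y' 0.2973220367817368 z 0.1792797576546738 yaw 68.07117688534687 f x'y'z 0.13264957795312546 -0.1310955616096073 0.3043364120364313 w -0.002409134180314156 0.0
```

View pics/c.png

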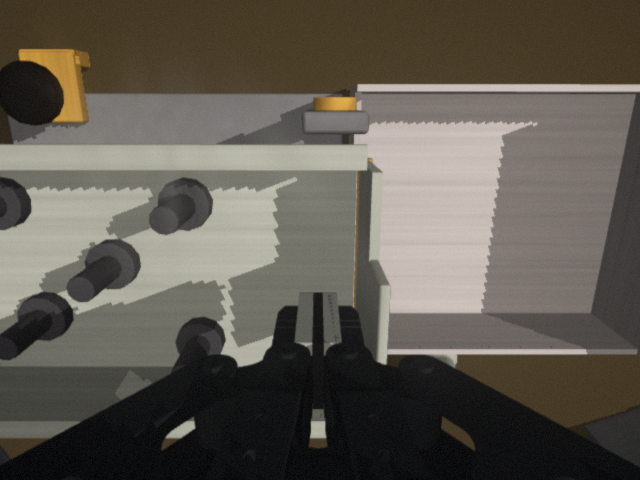

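The tips stand about 7 mm short of the tab's inner face and are centred on it. I'll push along the gate's arc now.

Emit:
{"method": "servo_tool", "body": {
  "motion": [
    [[0, 0.01, 0.001], 0, 0],
    [[0, 0.008, 0.001], 0, 0],
    [[0, 0.008, 0.002], 0, 0],
    [[0, 0.008, 0.003], 0, 0],
    [[0, 0.007, 0.004], 0, 0],
    [[0, 0.006, 0.005], 0, 0],
    [[0, 0.006, 0.006], 0, 0],
    [[0, 0, 0], 0, 0]
  ]
}}

```text
time: 4.22
tcp_pos: [0.5986, 0.1361, 0.1548]
orientation: [[-0.928, 0.373, -0.002], [0.373, 0.928, 0.0], [0.001, -0.001, -1.0]]
wrist_force: [-0.1, 0.2, -0.4]
gripper_width: -0.001
gripper_force: 0.0
```

```bash
python3 -c "
from h import *
st()"
```

```text
t 4.2167 x' 0.5040482745005146 y' 0.3504538335189829 z 0.15475228226620247 yaw 68.06883184234553 f x'y'z -0.1869184633413218 0.17106960015188916 -0.3637309824102051 w -0.0009955754117468938 0.0
```

Emit:
{"method": "servo_tool", "body": {
  "motion": [
    [[0, 0.005, 0.005], 0, 0],
    [[0, 0.004, 0.007], 0, 0],
    [[0, 0.003, 0.008], 0, 0],
    [[0, 0.001, 0.008], 0, 0],
    [[0, 0, 0.006], 0, 0],
    [[0, 0, 0.002], 0, 0],
    [[0, 0, 0], 0, 0]
  ]
}}

```text
time: 4.8
tcp_pos: [0.6039, 0.1476, 0.1205]
orientation: [[-0.927, 0.374, 0.001], [0.374, 0.927, 0.001], [-0.0, 0.001, -1.0]]
wrist_force: [-2.6, 4.4, 10.8]
gripper_width: -0.004
gripper_force: 5.2
```

```bash
python3 -c "
from h import *
st();snap('side','d')
im,d=snap('top');X=cloud('top',d)
x=X[:,:2]@EX;y=X[:,:2]@EY
s=(abs(x-.507)<.05)&(y>.29)&(y<.42)&(X[:,2]>.10)&(X[:,2]<.2)
for a in np.arange(.29,.42,.01):
  k=s&(y>=a)&(y<a+.01);print(round(a,2),k.sum(),np.percentile(X[k,2],[5,50,95]) if k.any() else '')"
```

```text
t 4.8 x' 0.5046639631025922 y' 0.3631145839552416 z 0.12049507631876334 yaw 68.02063981683769 f x'y'z -4.033993150583902 3.133881849869241 10.815358993125928 w -0.0042141745778983926 5.171379159728531
0.29 171 [0.1227 0.1254 0.1283]
0.3 173 [0.1221 0.125  0.1277]
0.31 155 [0.1208 0.1241 0.127 ]
0.32 180 [0.1188 0.1221 0.1859]
0.33 132 [0.1189 0.1221 0.1786]
0.34 138 [0.1186 0.1218 0.1845]
0.35 106 [0.1183 0.1206 0.137 ]
0.36 15 [0.1177 0.1196 0.1334]
0.37 12 [0.1187 0.1205 0.1232]
0.38 4 [0.1179 0.1187 0.1196]
0.39 0 
0.4 0 
0.41 0
```

View pics/d.png

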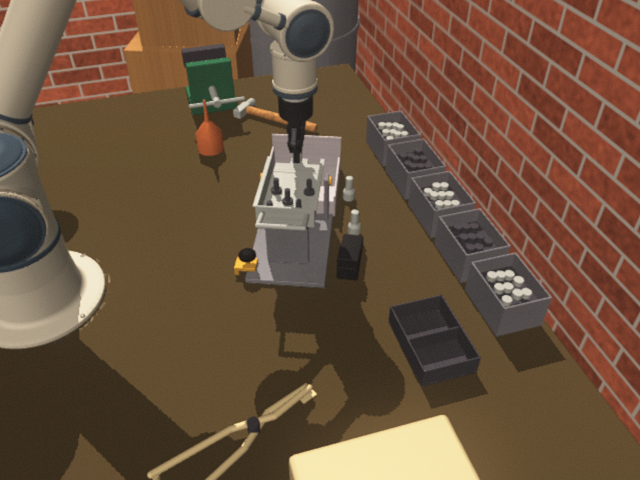

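The gate lies flat (depth reads z about 0.121 all along it), the tray is level, and the rivets still stand in it. Next is the handle.

Emit:
{"method": "servo_tool", "body": {
  "motion": [
    [[0, 0, -0.037], 0, 0],
    [[0, 0, -0.037], 0, 0],
    [[0, 0, -0.037], 0, 0.45],
    [[0, -0.037, 0], 0, 0.45],
    [[0, -0.037, 0], 0, 0.45],
    [[0, -0.037, 0], 0, 0.45],
    [[0, -0.037, 0], 0, 0.45],
    [[0, -0.037, 0], 0, 0.45]
  ]
}}

```text
time: 5.57
tcp_pos: [0.5334, -0.0258, 0.2308]
orientation: [[-0.927, 0.374, -0.0], [0.374, 0.927, 0.0], [0.0, -0.0, -1.0]]
wrist_force: [1.3, -0.6, -0.0]
gripper_width: 0.45
gripper_force: 0.0
```

Emit:
{"method": "servo_tool", "body": {
  "motion": [
    [[-0.002, -0.037, 0], 0, 0.45],
    [[0, -0.037, 0], 0, 0.45],
    [[0, -0.037, 0], 0, 0.45],
    [[0, 0, 0], 0, 0.45],
    [[0, 0, 0], 0, 0.45]
  ]
}}

```text
time: 5.98
tcp_pos: [0.4941, -0.1298, 0.2309]
orientation: [[-0.926, 0.377, -0.0], [0.377, 0.926, 0.0], [0.0, -0.0, -1.0]]
wrist_force: [-0.3, 0.5, -0.1]
gripper_width: 0.448
gripper_force: 0.0
```

```bash
python3 -c "
from h import *
st()
im,d=snap('wrist','e');X=cloud('wrist',d)
x=X[:,:2]@EX;y=X[:,:2]@EY
s=(abs(x-.507)<.04)&(y>.03)&(y<.11)&(X[:,2]>.14)&(X[:,2]<.18)
print(s.sum(),np.percentile(y[s],[2,50,98]),np.percentile(X[s,2],[2,50,98]))"
```

```text
t 5.9833 x' 0.5066841194803647 y' 0.06477252605994376 z 0.23090371384807087 yaw 67.82979797930095 f x'y'z -0.49795293176403493 0.3231855234578182 -0.10233144430654825 w 0.4479679391880509 0.0
3048 [0.0692 0.0738 0.0789] [0.17   0.1738 0.1756]
```

View pics/e.png

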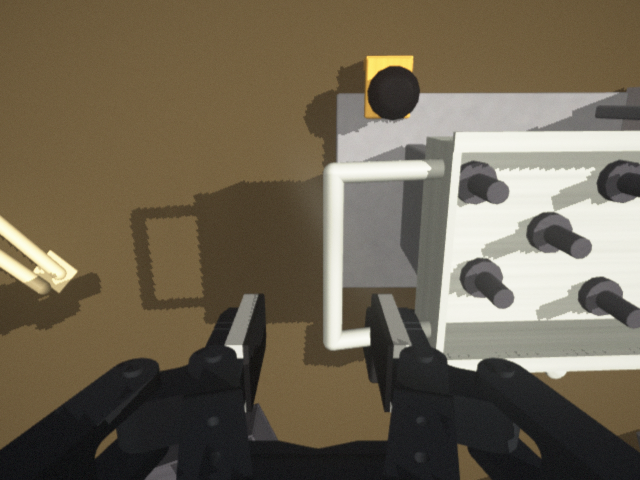

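```bash
python3 -c "
from h import *
for c in ['wrist','top']:
  im,d=snap(c);X=cloud(c,d)
  x=X[:,:2]@EX;y=X[:,:2]@EY
  s=(abs(x-.507)<.08)&(y>.05)&(y<.085)&(X[:,2]>.15)&(X[:,2]<.185)
  print(c,s.sum(),np.percentile(x[s],[1,50,99]),np.percentile(y[s],[2,50,98]),np.percentile(X[s,2],[2,50,98]))
  f=(abs(x-.507)<.05)&(y>.14)&(y<.3)&(X[:,2]>.11)&(X[:,2]<.2)
  print('floor',np.median(X[f,2]))
  for a,b in((.15,.2),(.25,.3)):
    k=(y>a)&(y<b)&(abs(abs(x-.507)-.057)<.003)&(X[:,2]>.15)&(X[:,2]<.19);print('rim',a,k.sum(),np.median(X[k,2]))
"
```

```text
wrist 4116 [0.4584 0.5008 0.555 ] [0.069  0.0742 0.084 ] [0.1696 0.1736 0.1754]
floor 0.12981891036903645
rim 0.15 3517 0.1696310867555748
rim 0.25 39 0.1528133741820394
top 85 [0.457  0.4701 0.4894] [0.0677 0.0733 0.0838] [0.1688 0.1743 0.1775]
floor 0.1284274853534707
rim 0.15 42 0.17189017586014177
rim 0.25 130 0.16668528506962893
```

The two cameras put the bar at about z 0.168, y' 0.072, so pressing the gate tilted the tray by roughly 0.03 rad. That is harmless. I'll descend and grip.

Emit:
{"method": "servo_tool", "body": {
  "motion": [
    [[0, 0.006, 0.02], 0, 0.45],
    [[0, 0, 0.03], 0, 0.45],
    [[0, 0, 0.03], 0, 0.45],
    [[0, 0, 0.001], 0, 0.45],
    [[0, 0, 0], 0, 0],
    [[0, 0, 0], 0, 0],
    [[0, 0, 0], 0, 0],
    [[0, 0, 0], 0, 0]
  ]
}}

```text
time: 6.8
tcp_pos: [0.4977, -0.123, 0.1519]
orientation: [[-0.928, 0.374, 0.002], [0.374, 0.928, -0.002], [-0.002, -0.001, -1.0]]
wrist_force: [-1.7, -4.3, -4.7]
gripper_width: 0.095
gripper_force: 58.3
```

```bash
python3 -c "
from h import *
st()
# arc plan
th=np.arange(.03,.93,.05);y=-.235*np.cos(th)+.045*np.sin(th);z=.045*np.cos(th)+.235*np.sin(th)
print(np.c_[th[1:],np.diff(y),-np.diff(z)])"
```

```text
t 6.8 x' 0.5075610362218992 y' 0.07238353959689296 z 0.15187575055823352 yaw 68.05841695949394 f x'y'z 0.006766303444700643 -4.687561819005241 -4.6813352923533085 w 0.09490411420969165 58.31658661365509
[[ 0.08    0.0029 -0.0116]
 [ 0.13    0.0035 -0.0114]
 [ 0.18    0.004  -0.0113]
 [ 0.23    0.0046 -0.011 ]
 [ 0.28    0.0051 -0.0108]
 [ 0.33    0.0057 -0.0105]
 [ 0.38    0.0062 -0.0102]
 [ 0.43    0.0067 -0.0099]
 [ 0.48    0.0072 -0.0096]
 [ 0.53    0.0077 -0.0092]
 [ 0.58    0.0081 -0.0088]
 [ 0.63    0.0085 -0.0084]
 [ 0.68    0.0089 -0.0079]
 [ 0.73    0.0093 -0.0075]
 [ 0.78    0.0097 -0.007 ]
 [ 0.83    0.01   -0.0065]
 [ 0.88    0.0103 -0.006 ]]
```

Emit:
{"method": "servo_tool", "body": {
  "motion": [
    [[0, 0.003, -0.0115], 0, 0],
    [[0, 0.0035, -0.0115], 0, 0],
    [[0, 0.004, -0.011], 0, 0],
    [[0, 0.0045, -0.011], 0, 0],
    [[0, 0.005, -0.011], 0, 0],
    [[0, 0, 0], 0, 0]
  ]
}}

```text
time: 7.3
tcp_pos: [0.5057, -0.1033, 0.2095]
orientation: [[-0.928, 0.374, 0.004], [0.374, 0.928, -0.001], [-0.004, 0.001, -1.0]]
wrist_force: [-0.6, 1.3, 0.4]
gripper_width: 0.092
gripper_force: 59.4
```

```bash
python3 -c "
from h import *
st()"
```

```text
t 7.3 x' 0.5076072031139457 y' 0.09362797848750531 z 0.20949879252090475 yaw 68.06164664260436 f x'y'z -1.0515482194771666 0.9351576743802912 0.36018216641747647 w 0.09181624110486569 59.407546520233154
```

Emit:
{"method": "servo_tool", "body": {
  "motion": [
    [[0, 0.003, -0.0053], 0, 0],
    [[0, 0.003, -0.0052], 0, 0],
    [[0, 0.0032, -0.0051], 0, 0],
    [[0, 0.0034, -0.005], 0, 0],
    [[0, 0.0036, -0.0049], 0, 0],
    [[0, 0.0037, -0.0047], 0, 0],
    [[0, 0, 0], 0, 0],
    [[0, 0, 0], 0, 0]
  ]
}}

```text
time: 7.97
tcp_pos: [0.5123, -0.0868, 0.2383]
orientation: [[-0.927, 0.374, 0.002], [0.374, 0.927, -0.003], [-0.003, -0.002, -1.0]]
wrist_force: [-6.0, -11.0, 7.9]
gripper_width: 0.094
gripper_force: 60.0
```

```bash
python3 -c "
from h import *
st();snap('side','f')"
```

```text
t 7.9667 x' 0.5075552805059713 y' 0.11141214644593918 z 0.23832359341152848 yaw 68.03905028009316 f x'y'z -1.4584971573458951 -12.458760045776527 7.853850689927645 w 0.09351555979941516 59.958102107048035
```

View pics/f.png

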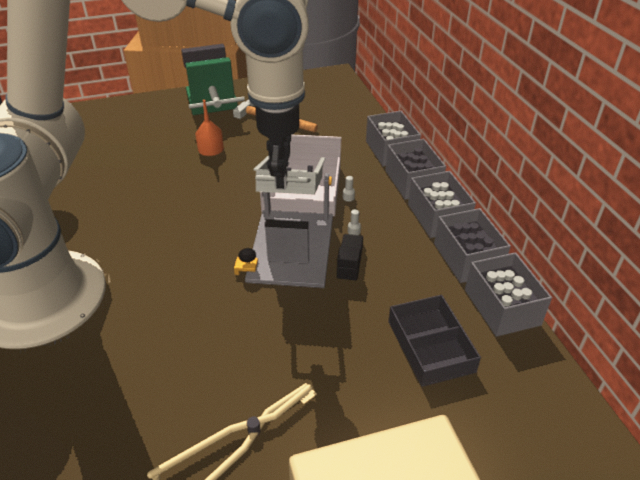

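Tilt is about 0.43 rad. The 15 N is purely radial, because my arc is a few mm too tight, so I'll correct outward while continuing.

Emit:
{"method": "servo_tool", "body": {
  "motion": [
    [[0, 0.001, -0.0065], 0, 0],
    [[0, 0.0035, -0.0048], 0, 0],
    [[0, 0.0036, -0.0047], 0, 0],
    [[0, 0.0037, -0.0046], 0, 0],
    [[0, 0.0038, -0.0045], 0, 0],
    [[0, 0.0039, -0.0044], 0, 0],
    [[0, 0.004, -0.0043], 0, 0],
    [[0, 0.0041, -0.0042], 0, 0]
  ]
}}

```text
time: 8.68
tcp_pos: [0.5235, -0.0585, 0.2745]
orientation: [[-0.928, 0.374, 0.002], [0.374, 0.928, 0.002], [-0.001, 0.003, -1.0]]
wrist_force: [16.9, 12.4, -26.9]
gripper_width: 0.084
gripper_force: 57.9
```

```bash
cat > chk.py <<'E'
from h import *
st()
for c in ['wrist','top','side']:
  im,d=snap(c)
  L=[(x["score"],w(c,x["point"])) for x in r.spot_in(c,'rivet1') if x["score"]>.15]
  print(c,[(round(s,2),np.round([p[:2]@EX-.507,p[:2]@EY,p[2]],3).tolist()) for s,p in L])
E
python3 chk.py
```

```text
t 8.6833 x' 0.5073343963102261 y' 0.14182919295858426 z 0.274513749075189 yaw 68.05061309536154 f x'y'z 11.012199871412864 17.852272650811567 -26.94837278854804 w 0.08431480593677379 57.889909744262695
wrist [(0.93, [-0.005, 0.271, 0.169]), (0.8, [-0.034, 0.297, 0.146]), (0.78, [-0.033, 0.23, 0.199]), (0.74, [0.038, 0.3, 0.148]), (0.64, [0.026, 0.241, 0.189])]
top [(0.63, [-0.004, 0.303, 0.143]), (0.44, [-0.036, 0.332, 0.117])]
side [(0.54, [0.017, 0.199, 0.025])]
```

Emit:
{"method": "servo_tool", "body": {
  "motion": [
    [[0, 0.001, 0.001], 0, 0],
    [[0, 0.001, 0.001], 0, 0],
    [[0, 0, 0], 0, 0],
    [[0, 0, 0], 0, 0]
  ]
}}

```text
time: 9.32
tcp_pos: [0.5236, -0.0587, 0.274]
orientation: [[-0.927, 0.374, 0.002], [0.374, 0.927, -0.002], [-0.003, -0.001, -1.0]]
wrist_force: [1.3, -3.9, 6.0]
gripper_width: 0.087
gripper_force: 61.5
```

```bash
python3 chk.py
```

```text
t 9.3167 x' 0.5074374224085781 y' 0.14169736416640713 z 0.27396309485143433 yaw 68.02514014692669 f x'y'z 2.6844211212927345 -3.167706022704397 5.982582422409378 w 0.08738822269334136 61.5130877494812
wrist [(0.7, [-0.003, 0.442, 0.015]), (0.7, [0.036, 0.43, 0.023]), (0.65, [0.054, 0.413, 0.019]), (0.65, [-0.032, 0.406, 0.024]), (0.56, [-0.03, 0.436, 0.012]), (0.53, [0.071, -0.171, 0.001])]
top [(0.59, [-0.002, 0.449, 0.023])]
side [(0.55, [0.03, 0.427, 0.021]), (0.39, [-0.038, 0.402, 0.012])]
```

All five rivets are in the bin with the tray still at about 0.65 rad. I'll lower the tray now.

Emit:
{"method": "servo_tool", "body": {
  "motion": [
    [[0, -0.0084, 0.0082], 0, 0],
    [[0, -0.0081, 0.0087], 0, 0],
    [[0, -0.0077, 0.0091], 0, 0],
    [[0, -0.0072, 0.0095], 0, 0],
    [[0, -0.0067, 0.0098], 0, 0],
    [[0, -0.0062, 0.0101], 0, 0],
    [[0, -0.0057, 0.0104], 0, 0],
    [[0, 0, 0], 0, 0]
  ]
}}

```text
time: 10.28
tcp_pos: [0.5044, -0.1057, 0.2054]
orientation: [[-0.927, 0.375, 0.0], [0.375, 0.927, -0.001], [-0.001, -0.0, -1.0]]
wrist_force: [6.4, -2.8, -5.3]
gripper_width: 0.091
gripper_force: 61.2
```

```bash
python3 -c "
from h import *
st()"
```

```text
t 10.2833 x' 0.5072960654522999 y' 0.09093937676031372 z 0.20539747725660715 yaw 67.98282253976157 f x'y'z 6.923434490919108 -0.16932681266388372 -5.2921845579992555 w 0.09053863795493759 61.243661642074585
```

Emit:
{"method": "servo_tool", "body": {
  "motion": [
    [[0, -0.005, 0.0107], 0, 0],
    [[0, -0.0045, 0.011], 0, 0],
    [[0, -0.004, 0.0112], 0, 0],
    [[0, -0.0035, 0.0113], 0, 0],
    [[0, -0.003, 0.0112], 0, 0],
    [[0, -0.002, 0.007], 0, 0],
    [[0, 0, 0], 0, 0],
    [[0, 0, 0], 0, 0]
  ]
}}

```text
time: 10.95
tcp_pos: [0.4967, -0.125, 0.1438]
orientation: [[-0.927, 0.374, 0.001], [0.374, 0.927, 0.0], [-0.001, 0.0, -1.0]]
wrist_force: [8.7, 2.1, -8.2]
gripper_width: 0.089
gripper_force: 62.2
```

```bash
python3 -c "
from h import *
st()"
```

```text
t 10.95 x' 0.5073723652186638 y' 0.07013511959215435 z 0.14384863752330113 yaw 68.01390932011506 f x'y'z 7.302348891122793 5.17262075249741 -8.187312639669095 w 0.08926951786356664 62.20106363296509
```

Emit:
{"method": "servo_tool", "body": {
  "motion": [
    [[0, -0.0005, 0.002], 0, 0],
    [[0, -0.0005, 0.002], 0, 0],
    [[0, 0, 0.002], 0, 0],
    [[0, 0, 0], 0, 0],
    [[0, 0, 0], 0, 0]
  ]
}}

```text
time: 11.37
tcp_pos: [0.4968, -0.1253, 0.1416]
orientation: [[-0.927, 0.374, 0.004], [0.374, 0.927, -0.0], [-0.004, 0.002, -1.0]]
wrist_force: [-11.9, 17.0, 67.7]
gripper_width: 0.092
gripper_force: 71.5
```

```bash
python3 -c "
from h import *
st()"
```

```text
t 11.3667 x' 0.5075952802549449 y' 0.0699789829924001 z 0.14155299474215113 yaw 68.01978186587503 f x'y'z -17.446788721425918 11.321826092141857 67.67541975391366 w 0.09245345859970669 71.4989447593689
```

The tray is on its rest. I'll relax the press, open and rise.

Emit:
{"method": "servo_tool", "body": {
  "motion": [
    [[0, 0, -0.003], 0, 0],
    [[0, 0, 0], 0, 0.45],
    [[0, 0, 0], 0, 0.45],
    [[0, 0, 0], 0, 0.45],
    [[0, 0, 0], 0, 0.45],
    [[0, 0, -0.03], 0, 0.45],
    [[0, 0, -0.04], 0, 0.45],
    [[0, 0, -0.04], 0, 0.45]
  ]
}}

```text
time: 12.03
tcp_pos: [0.4948, -0.1256, 0.2518]
orientation: [[-0.927, 0.374, -0.003], [0.374, 0.927, 0.001], [0.003, -0.0, -1.0]]
wrist_force: [1.9, -0.8, 0.4]
gripper_width: 0.45
gripper_force: 0.0
```

Emit:
{"method": "servo_tool", "body": {
  "motion": [
    [[0, -0.03, -0.03], 0, 0.45],
    [[0, -0.04, 0], 0, 0.45],
    [[0, -0.04, 0], 0, 0.45],
    [[0, -0.04, 0], 0, 0.45],
    [[0, 0, 0], 0, 0.45],
    [[0, 0, 0], 0, 0.45]
  ]
}}

```text
time: 12.53
tcp_pos: [0.4388, -0.2661, 0.2804]
orientation: [[-0.926, 0.378, -0.001], [0.378, 0.926, 0.0], [0.001, -0.0, -1.0]]
wrist_force: [-0.4, 1.5, -0.0]
gripper_width: 0.449
gripper_force: 0.0
```

```bash
python3 - <<'E'
exec(open('chk.py').read())
im,d=snap('top');X=cloud('top',d);cv2.imwrite('pics/g.png',cv2.resize(im[120:330,120:400,::-1],None,fx=2.5,fy=2.5))
x=X[:,:2]@EX-.507;y=X[:,:2]@EY
for n,lo,hi,a,b,zl in(('bar',.055,.085,0,.04,.14),('floor-',.135,.16,0,.04,.11),('floor+',.28,.305,0,.04,.11),('gate',.33,.355,0,.04,.1),('tab',.365,.378,0,.015,.1)):
  s=(y>lo)&(y<hi)&(abs(x)<b)&(X[:,2]>zl)&(X[:,2]<.2);print(n,s.sum(),np.median(X[s,2]),X[s,2].max() if s.any() else '')
E
```

```text
t 12.5333 x' 0.5065346771373087 y' -0.08237267069769831 z 0.2803804760939118 yaw 67.8170028072668 f x'y'z -0.9448674985926321 1.232820534666506 -0.016731837320691882 w 0.44863176616314615 0.0
wrist []
top [(0.57, [-0.002, 0.449, 0.019]), (0.43, [0.051, 0.415, 0.021]), (0.43, [0.033, 0.428, 0.02])]
side [(0.55, [0.007, 0.345, 0.124])]
bar 159 0.1648057662760578 0.17027929613348813
floor- 362 0.1256378615486014 0.13208340941203978
floor+ 346 0.12517389318237704 0.1320062941341723
gate 339 0.12305352364129751 0.12838247958052806
tab 68 0.12345627000659876 0.12803429859107074
```

View pics/g.png

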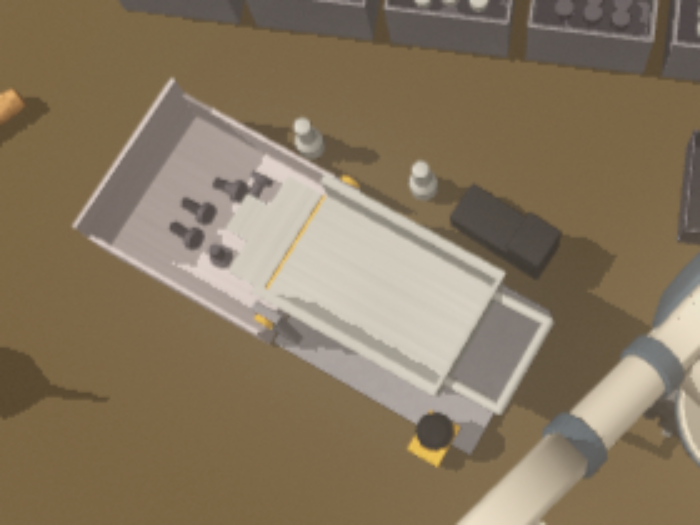

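The picture shows all five rivets in the bin, around (185–260, 185–255). The tray is level, the gate is down, the bystanders haven't moved and the arm is clear.

```bash
python3 -c "
from h import *
print(r.finish_job())"
```

```text
the job is handed in; nothing more can be done
None
```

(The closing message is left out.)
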